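# Function check of a shaker's stop button

### The arm

A 6-joint arm with a two-finger parallel gripper is mounted at the origin on a cart in front of the work surface, level with it; the furniture and walls round the work are solid. World frame = base frame: x ahead of the robot, y to its left, z up, the work surface at z = 0. Lengths are in m, angles in rad, forces in N, time in s.
With the tool pointing down it reaches from about 0.2 to 0.875 m from the base axis. Payload 3.4 kg.
Tool frame: the origin (TCP) lies between the finger pads; the fingertips stand 25 mm ahead of it and the grasp point (between the pads) lies 6 mm ahead of it (r.nose_length is the z of the fingertips in the tool frame, in m); z points along the fingers, x is the direction in which the jaws open and shut, and the axes are right-handed (so a half turn about z gives the same grasp; the last joint's range is limited). The gripper opens to 94 mm and grips with 3 to 60 N. Pads are 16 mm wide; open, the fingers measure 119 mm over their backs; the gripper's body (75 mm by 177 mm) begins 78 mm behind the grasp point.
Start: joints at [1.005, 0.276, 1.505, -0, 1.361, -0.121], TCP at [0.247, 0.519, 0.23] pointing down, gripper open.
Joint ranges: [-2.89, 2.89], [-0.75, 2.08], [0.22, 2.7], [-1.18, 4.32], [0.11, 2.71], [-2.7, 2.7]. Speed limits (rad/s): [2.57, 2.57, 3.14, 3.14, 3.14, 3.14].

### API

Orientations are given as a unit quaternion [w, x, y, z].
In Python, from plant import r, gripper_to, inverse_kinematics, vision, models, telemetry gives the robot as it stands. Calls block until the motion is done:
- r.move_to(position, orientation): joint-space move of the TCP to a pose.
- r.move_l(position, rot=None, vel=0.15, guard=None): straight line of the TCP; rot=None keeps the orientation; vel is the mean speed in m/s. With guard (N) it stops when the force on the tool has changed by that much, and returns True; else False.
- r.movej(angles): joint-space move.
- gripper_to(opening, f_grip=None): finger opening in m; f_grip is the grip in N (None keeps the last); returns when the fingers have stopped.
- r.hold(seconds).
- inverse_kinematics(position, orientation): joint angles nearest the present ones, or None.
- vision.snapshot(name): name is "scene" or "top"; returns the picture (384x512x3 uint8, red, green, blue); there is no depth.
- vision.get_calibration(name): a dict with "fx", "fy", "cx", "cy" (pixels), "D" ([k1, k2, p1, p2, k3] as OpenCV has them; the pictures are not rectified), "position" and "orientation" of the camera in the world. Camera axes: x right, y down, z forward; pixel columns grow to the right and rows downward; lengths in m; the calibration is good to about 2 mm. A picture is of the moment at which its call begins. get_calibration takes no time and is no camera call.
A pose or a line that the arm cannot do raises r.PlanningError and nothing moves.
- r.sign_off(): hands the job in, once; it reports no verdict.
Trained networks look in the newest picture that a camera, given by its name, has taken for a name from the list of things; names that differ only in an ending like _2 or _b are one class to them, and where a whole thing is asked for, a point or a joint stands for the part that bears it (a point fixed in the world has none). Each returns a list of dicts, best first, with "score" (0 to 1); they miss things now and then, are a little off and sometimes report something else, mostly with a low value. They report only what shows in the picture. A call takes as long as a camera call.
- models.boxes_of(thing, camera): "at" ([x, y, z] in m, in world coordinates, good to about 4 mm: the middle of the surface that is visible of it).
- models.regions_of(thing, camera): "pixels" (384x512 bool, what is visible of it).
- models.mark_of(thing, camera): "at" ([x, y, z] in m, in world coordinates, good to about 4 mm: a listed point, or the origin of a listed thing).
Readings, each from a call of its own:
- telemetry.current_t(): time.
- telemetry.current_joints(): joint angles.
- telemetry.current_dq(): joint speeds.
- telemetry.current_joint_efforts(): joint torques, N m.
- telemetry.current_ee_pos(): TCP position.
- telemetry.current_tool_rot(): TCP orientation.
- telemetry.current_wrist_force(): force on the tool from outside, world axes, zero at the start.
- telemetry.current_torque(): the same for the moment, N m.
- telemetry.current_opening(): finger opening in m.
Only numpy, scipy, OpenCV 4.12 (cv2) and the standard library are available. Lean on these libraries where they do the work, as an engineer would, in place of code of your own. Each camera call takes 0.05 s, during which the arm holds its last target.

### The job

Check the stop button of the flask shaker and set it going again: press the red mushroom button fully in and take the hand off so that it stays latched, then push one of its wings round clockwise until the button springs out again, and then press the green start button right in and let go. It is all done by a light touch, without gripping, forcing or lifting anything: the shaker, the flasks on its tray and everything else on the bench stay where they stand, and the white button is left alone.

Things in the scene. Friction and masses are not known exactly. Their poses are not given: they have to be found in the camera images.
- shaker: White bench-top flask shaker, loose on rubber feet, about 5 kg, 300 x 300 mm; origin: centre of its underside, x to its rear, y to its left, z up. Front strip (x -150 to -45 mm): control deck, top at z = 65 mm, with stop button at y = 80, flat display at y = 4, green button at y = -48, white button at y = -114 mm, all at x = -98 mm. Behind it the tray, see tray.
- stop_top (a point): Middle of the top of the red mushroom stop button, on its axis; 43 mm above the deck when out. The head is a dome 56 mm across with two opposite wings: one bar 94 mm from tip to tip, 14 mm thick, 18 mm high. Under it a yellow disc 94 mm across and 2 mm thick, and a black collar 37 mm across and 9 mm high round its stem.
- wing_left (a point): Outer end of the stop button's left wing (to the shaker's +y), at the middle of its 18 mm height; moves with the head. Button out and not turned: 47 mm to +y of the axis and 30.5 mm above the deck, the wing reaching from 21.5 to 39.5 mm above it. While latched all this is 8.5 mm lower.
- wing_right (a point): Outer end of the right wing, opposite the left one.
- stop_press (a joint): How far the stop button is pushed in, m: 0 out, about 0.0085 latched, 0.0105 hard stop. A spring pushes it out (2 N when out, 4.3 N when latched); pushing it in takes up to about 8 N, and once 9 mm in it snaps and stays in by itself. Over 35 N on it in all counts as forcing.
- stop_turn (a joint): Turn of the head, rad: 0 at rest, growing clockwise seen from above (left wing goes away from the robot, right wing comes towards it), stop at 1.2. A light spring turns it back (about 1 N at the wing). While latched, turning it more than about 0.5 lets it spring right out; let go, it turns back to 0.
- tray (a point): Middle of the shaker's tray, on its black mat, 109 mm above the shaker's underside (44 mm above the deck). The tray measures 186 x 286 mm and begins 59 mm behind the stop button's axis; two padded holding bars run across it to a height of 154 mm above the underside, and the two flasks stand between them near the rear.
- start_top (a point): Middle of the top of the round green start button, 26 mm across, its top 18 mm above the deck, in a steel ring 35 mm across and 10 mm high.
- start (a joint): How far the green button is pushed in, m: 0 out, 0.006 fully in at 5 N; a spring brings it back.
- mode_top (a point): Middle of the top of the white button, of the same shape as the green one; to be left alone.
- mode (a joint): How far the white button is pushed in, m: 0 out, 0.006 fully in.
- flask_pink: Stoppered conical flask with pink liquid look, 68 mm wide, 130 mm high, loose on the shaker's tray; origin at the centre of its underside.
- flask_plain: Open conical flask, 64 mm wide, 105 mm high, loose on the tray; origin at the centre of its underside.
- dropper: Dropper bottle with yellow contents and a red rubber bulb, 42 mm wide, 119 mm high, standing loose on the bench; origin at the centre of its underside.
- burette_stand: Fixed obstacle to the right: a white foot with an upright rod and two glass burettes, 870 mm high and 250 mm wide (y), 151 mm deep; origin at the middle of its underside. Go round it on the robot's side: the robot starts to the right of it.
- strips: Yellow booklet of test strips, 26 x 74 x 7 mm, lying loose in front of the shaker; origin at the centre of its underside, long axis y.
- pencil: Yellow pencil, 170 x 8 x 8 mm, lying loose in front of the shaker; origin at the centre of the underside, long axis x.
- reagent: Small glass reagent bottle with blue contents and a glass stopper, 58 mm wide, 114 mm high, standing loose to the left; origin at the centre of its underside.
- stopper: Black rubber stopper, 28 mm wide, 22 mm high, standing loose on the bench; origin at the centre of its underside.

How it is judged:
On the way, in this order (a step that is already met when the one before it is completed fails the run):
1. the red stop button is in and stays in with the hand off the shaker (value of joint stop_press above 0.0075 m and contact force between each of the fingers, the arm and shaker below 0.3 N), for 0.2 s.
2. the head has been turned clockwise and the button has sprung out (value of joint stop_press below 0.002 m), for 0.1 s.
3. the green start button is pressed in, with the stop button out (value of joint start above 0.0045 m and value of joint stop_press below 0.002 m), for 0.1 s.
At the end, for the whole second after the job is handed in: The stop button is out (less than 2 mm in) and turned back to rest (less than 0.15 rad), green and white buttons are out (less than 1.5 mm in), the shaker and its two flasks are within 15 mm and everything else within 20 mm of where it stood (value of joint stop_press below 0.002 m and value of joint stop_turn below 0.15 rad and value of joint each of start, mode below 0.0015 m and distance of each of shaker, flask_pink, flask_plain from where it was at the start of the episode below 0.015 m and angle between shaker's own z axis and vertical below 0.03 rad and distance of each of dropper, strips, pencil, reagent, stopper from where it was at the start of the episode below 0.02 m); the robot touches nothing.
It fails at once if the controls are gripped hard or forced, over 35 N between the fingers and the shaker (contact force between the fingers and shaker above 35 N).
It fails at once if the white button is pressed (value of joint mode above 0.003 m).
It fails at once if the green start button is pressed while the stop button is in (value of joint start above 0.003 m and value of joint stop_press above 0.004 m).
It fails at once if the shaker is shoved 15 mm or more, or lifted or tipped (distance of shaker from where it was at the start of the episode above 0.015 m or angle between shaker's own z axis and vertical above 0.03 rad or height (world z) of shaker above 0.006 m).
It fails at once if a flask on the tray or another loose thing is knocked, lifted or carried away (distance of any of flask_pink, flask_plain from where it was at the start of the episode above 0.015 m or distance of any of dropper, strips, pencil, reagent, stopper from where it was at the start of the episode above 0.02 m).
It also fails if it takes over 48 s, if anything falls off the work surface, if the arm or the gripper's body presses on something with over 40 N, if the wrist force passes 120 N, or if a joint passes its speed limit or range.

## Working session

There is one attempt and no reset: what is moved stays moved. The work goes in short steps, each a Python script; the robot and the scene stay as the last script left them, time stands still between calls to the robot, and variables do not carry over. Pictures are saved under pics/ and viewed, and the job is handed in when it is done.

```bash
ls; mkdir -p pics; cat > h.py <<'E'
from plant import r, gripper_to, inverse_kinematics, vision, models, telemetry
import numpy as np, cv2
from scipy.spatial.transform import Rotation as R
E
python3 - <<'E'
from h import *
for c in ("scene","top"):
    im=vision.snapshot(c); cv2.imwrite(f"pics/{c}0.png",cv2.cvtColor(im,cv2.COLOR_RGB2BGR))
    print(c,vision.get_calibration(c))
    for t in ["shaker","stop_top","wing_left","wing_right","start_top","mode_top","tray","burette_stand","flask_pink","strips","pencil","dropper","stopper","reagent"]:
        m=models.mark_of(t,c); print(t,[(np.round(d["at"],3),round(d["score"],2)) for d in m[:2]])
print(telemetry.current_t(),telemetry.current_tool_rot(),telemetry.current_wrist_force(),r.nose_length)
E
```

```text
pics
scene {'fx': 486.53459057623303, 'fy': 486.53459057623303, 'cx': 255.57271003775273, 'cy': 190.42200149706792, 'D': array([-0.14118509,  0.        ,  0.        ,  0.        ,  0.        ]), 'position': array([-0.13108506,  1.00741947,  1.30563142]), 'orientation': array([ 0.11491847, -0.29395291,  0.88873533, -0.33246796])}
shaker [(array([0.585, 0.148, 0.001]), 0.71)]
stop_top []
wing_left []
wing_right [(array([0.475, 0.046, 0.081]), 0.41)]
start_top []
mode_top [(array([0.475, 0.044, 0.08 ]), 0.54)]
tray [(array([0.643, 0.146, 0.108]), 0.81)]
burette_stand []
flask_pink [(array([0.678, 0.222, 0.103]), 0.76), (array([0.346, 0.113, 0.   ]), 0.51)]
strips [(array([0.349, 0.11 , 0.   ]), 0.73), (array([ 0.396, -0.104, -0.001]), 0.37)]
pencil []
dropper [(array([ 0.399, -0.106,  0.003]), 0.72)]
stopper []
reagent [(array([ 0.414,  0.53 , -0.002]), 0.96)]
top {'fx': 460.9620907978438, 'fy': 460.9620907978438, 'cx': 254.28794065760934, 'cy': 194.80499870877793, 'D': array([0.05165959, 0.        , 0.        , 0.        , 0.        ]), 'position': array([0.30392766, 0.16083864, 1.4643
[... 254 characters left out ...]
[(array([0.479, 0.112, 0.08 ]), 0.59)]
mode_top [(array([0.476, 0.043, 0.085]), 0.43), (array([0.353, 0.113, 0.001]), 0.21)]
tray [(array([0.641, 0.147, 0.11 ]), 0.72)]
burette_stand []
flask_pink [(array([0.681, 0.225, 0.108]), 0.61)]
strips [(array([0.352, 0.111, 0.003]), 0.7)]
pencil [(array([0.352, 0.342, 0.002]), 0.54)]
dropper [(array([ 0.398, -0.104, -0.004]), 0.51), (array([0.679, 0.228, 0.108]), 0.43)]
stopper [(array([ 0.39 , -0.227,  0.002]), 0.6), (array([0.496, 0.29 , 0.093]), 0.28)]
reagent [(array([0.494, 0.242, 0.106]), 0.73), (array([0.414, 0.534, 0.001]), 0.57)]
1.5 [-1.60651774e-05  8.45666630e-01  5.33711486e-01  3.21819271e-05] [-0.82777271 -0.03577219 -0.17329594] 0.025
```

View pics/scene0.png

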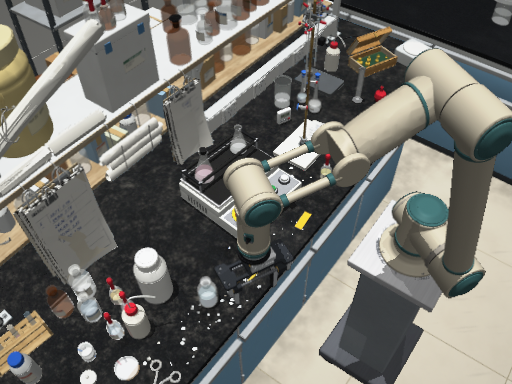

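View pics/top0.png

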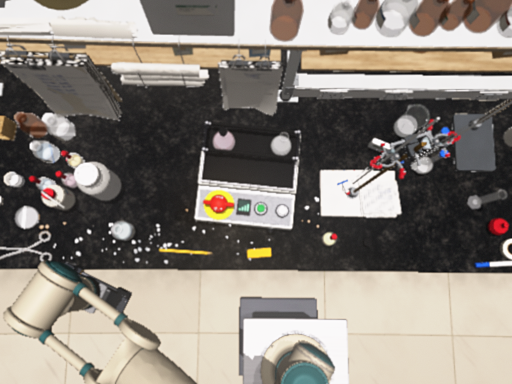

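The scene view shows the arm hovering to the left and the shaker near (240,190). The top view shows the stop button at about (218,205), green at (261,209) and white at (282,211), with the shaker yawed slightly. I'll refine the positions from pixel blobs at known heights.

```bash
cat >> h.py <<'E'
def unproj(cam,uv,z):
    c=vision.get_calibration(cam); K=np.array([[c['fx'],0,c['cx']],[0,c['fy'],c['cy']],[0,0,1]])
    n=cv2.undistortPoints(np.array(uv,float).reshape(-1,1,2),K,np.array(c['D'])).reshape(-1,2)
    q=c['orientation']; Rm=R.from_quat([q[1],q[2],q[3],q[0]]).as_matrix()
    d=np.c_[n,np.ones(len(n))]@Rm.T; p=np.array(c['position'])
    s=(z-p[2])/d[:,2]; return p+d*s[:,None]
E
python3 - <<'E'
from h import *
im=vision.snapshot("top")
crop=im[110:240,180:320]; cv2.imwrite("pics/crop.png",cv2.cvtColor(cv2.resize(crop,None,fx=5,fy=5,interpolation=cv2.INTER_CUBIC),cv2.COLOR_RGB2BGR)[:600,:])
h=cv2.cvtColor(im,cv2.COLOR_RGB2HSV); 
def blob(m,z,nm):
    m=m.copy(); m[:185]=0;m[235:]=0;m[:,:190]=0;m[:,305:]=0
    n,l,s,c=cv2.connectedComponentsWithStats(m.astype(np.uint8)); i=1+np.argmax(s[1:,4])
    print(nm,c[i],s[i],unproj("top",c[i],z)); return l==i
H,S,V=h[...,0],h[...,1],h[...,2]
red=((H<8)|(H>172))&(S>150)&(V>80); yel=(H>20)&(H<35)&(S>130)&(V>100)
m=blob(red,.065+.036,"red")
# bar orientation
ys,xs=np.nonzero(m); P=unproj("top",np.c_[xs,ys],.1)[:,:2]; w,v=np.linalg.eigh(np.cov(P.T)); print("bar dir",v[:,1],P.min(0),P.max(0))
m2=red|yel; m2=blob(m2,.067,"yel+red"); 
cs,_=cv2.findContours(m2.astype(np.uint8),cv2.RETR_EXTERNAL,cv2.CHAIN_APPROX_NONE)
print(unproj("top",[cv2.minEnclosingCircle(max(cs,key=len))[0]],.067))
blob((H>40)&(H<90)&(S>80)&(V>50)&(np.arange(512)[None]>252),.083,"green")
for t in ["shaker","tray","stop_top","start_top","mode_top","wing_left","wing_right"]:
    print(t,[(np.round(d["at"],3),round(d["score"],2)) for d in models.mark_of(t,"top")[:2]])
E
```

```text
red [218.34615385 203.65384615] [204 196  30  16 234] [[0.48981367 0.23604109 0.101     ]]
bar dir [0.12512777 0.99214064] [0.46779308 0.19239772] [0.51290213 0.27900121]
yel+red [218.54915254 204.60508475] [204 191  30  28 590] [[0.49152759 0.23723566 0.067     ]]
[[0.49338889 0.2374251  0.067     ]]
green [260.36363636 207.90909091] [257 205   8   7  44] [[0.48087835 0.11004532 0.083     ]]
shaker [(array([ 0.583,  0.152, -0.001]), 0.92)]
tray [(array([0.64 , 0.148, 0.112]), 0.93), (array([0.585, 0.152, 0.002]), 0.46)]
stop_top [(array([0.493, 0.24 , 0.107]), 0.89)]
start_top [(array([0.479, 0.113, 0.081]), 0.44)]
mode_top [(array([0.478, 0.045, 0.086]), 0.52)]
wing_left [(array([0.498, 0.288, 0.093]), 0.56)]
wing_right [(array([0.491, 0.189, 0.1  ]), 0.59)]
```

View pics/crop.png

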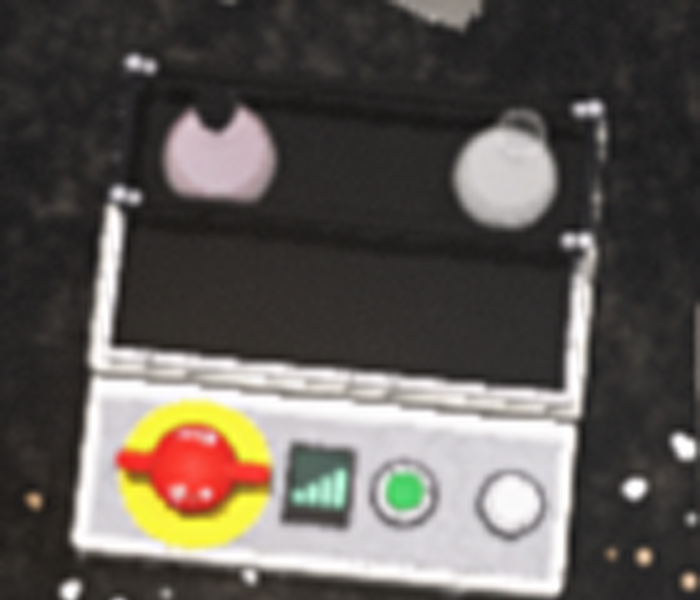

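```bash
cat >> h.py <<'E'
yaw=-0.09
u=np.array([-np.sin(yaw),np.cos(yaw),0]); f=np.array([np.cos(yaw),np.sin(yaw),0])
S=np.array([0.492,0.238,0]); G=np.array([0.480,0.111,0])
def quat(sgn):
    x=sgn*u; z=np.array([0,0,-1.]); q=R.from_matrix(np.c_[x,np.cross(z,x),z]).as_quat(); return np.array([q[3],*q[:3]])
def at(p,ztip): return [p[0],p[1],ztip+r.nose_length]
def st(l=""): print(l,round(telemetry.current_t(),2),np.round(telemetry.current_ee_pos(),4),np.round(telemetry.current_wrist_force(),2))
def snap(c,n):
    im=vision.snapshot(c); cv2.imwrite(f"pics/{n}.png",cv2.cvtColor(im,cv2.COLOR_RGB2BGR)); return im
E
python3 - <<'E'
from h import *
gripper_to(0.0,5)
j0=telemetry.current_joints()
best=None
for s in (1,-1):
    q=quat(s); j=inverse_kinematics(at(S,0.16),q); print(s,q,j)
    if j is not None:
        c=np.abs(np.array(j)-j0).max()
        if best is None or c<best[0]: best=(c,s)
print(best); s=best[1]; open("sgn","w").write(str(s))
q=quat(s)
p=telemetry.current_ee_pos(); 
r.move_to(at(S,0.19),q); st()
r.move_l(at(S,0.125),vel=0.1); st()
snap("top","a_top"); im=snap("scene","a_sc")
cv2.imwrite("pics/a_crop.png",cv2.cvtColor(cv2.resize(im[110:270,160:330],None,fx=4,fy=3.7),cv2.COLOR_RGB2BGR)[:600])
E
```

```text
1 [0.         0.73820002 0.67458189 0.        ] [ 3.23231119e-01  2.63105466e-01  1.64006723e+00 -4.44089210e-16
  1.23841996e+00 -1.15756521e+00]
-1 [ 0.         -0.67458189  0.73820002  0.        ] [ 3.23231119e-01  2.63105466e-01  1.64006723e+00 -4.44089210e-16
  1.23841996e+00  1.98402745e+00]
(np.float64(1.036572206752127), 1)
 4.71 [0.4917 0.2387 0.2151] [ 0.1   0.18 -0.37]
 5.51 [0.4924 0.2384 0.1504] [ 0.35  0.36 -0.45]
```

View pics/a_crop.png

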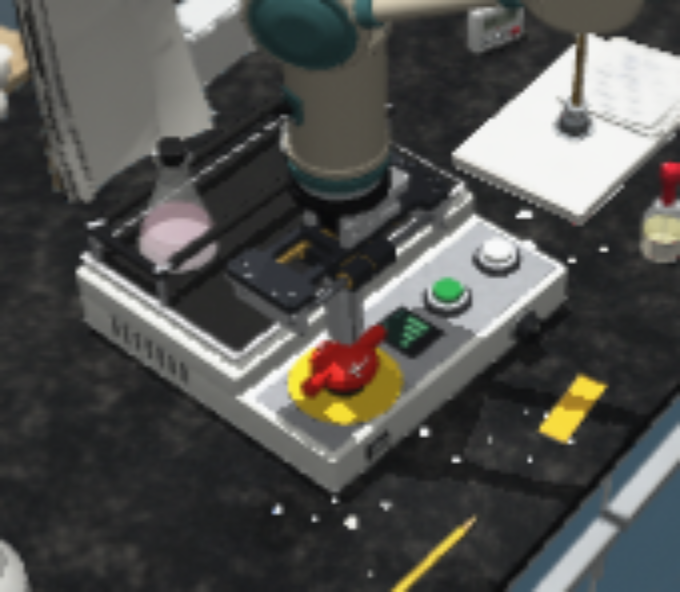

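View pics/a_top.png

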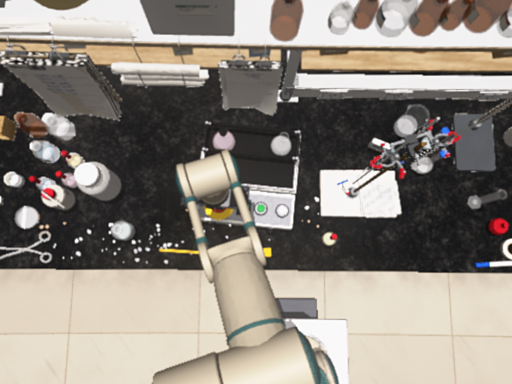

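The closed fingertips are directly above the red dome (crop around (350,345)), and the scene camera has a clear view of it. Pressing now, with a guard.

```bash
python3 - <<'E'
from h import *
r.move_l(at(S,0.112),vel=0.05); st("near")
g=r.move_l(at(S,0.094),vel=0.012,guard=13); st(f"press {g}")
E
```

```text
near 6.02 [0.4917 0.2379 0.1365] [0.16 0.29 0.04]
press True 7.23 [0.4928 0.2382 0.1222] [-0.94 -0.31  5.83]
```

```bash
python3 - <<'E'
from h import *
st(); r.move_l(at(S,0.102),vel=0.03); st("102"); r.move_l(at(S,0.13),vel=0.06); st("up"); r.hold(0.3)
im=snap("scene","b_sc")
cv2.imwrite("pics/b_crop.png",cv2.cvtColor(cv2.resize(im[110:270,160:330],None,fx=4,fy=3.7),cv2.COLOR_RGB2BGR)[:600])
for t in ["stop_top","wing_left","wing_right"]:
    print(t,[(np.round(d["at"],3),round(d["score"],2)) for d in models.mark_of(t,"scene")[:2]])
E
```

```text
7.23 [0.4928 0.2382 0.1222] [-0.94 -0.31  5.83]
102 7.55 [0.4914 0.2379 0.1266] [ 0.02 -0.64  0.06]
up 8.17 [0.492  0.238  0.1553] [-0.35 -0.77  0.23]
stop_top [(array([0.496, 0.24 , 0.096]), 0.82)]
wing_left [(array([0.5  , 0.289, 0.085]), 0.66)]
wing_right [(array([0.492, 0.191, 0.087]), 0.83)]
```

View pics/b_crop.png

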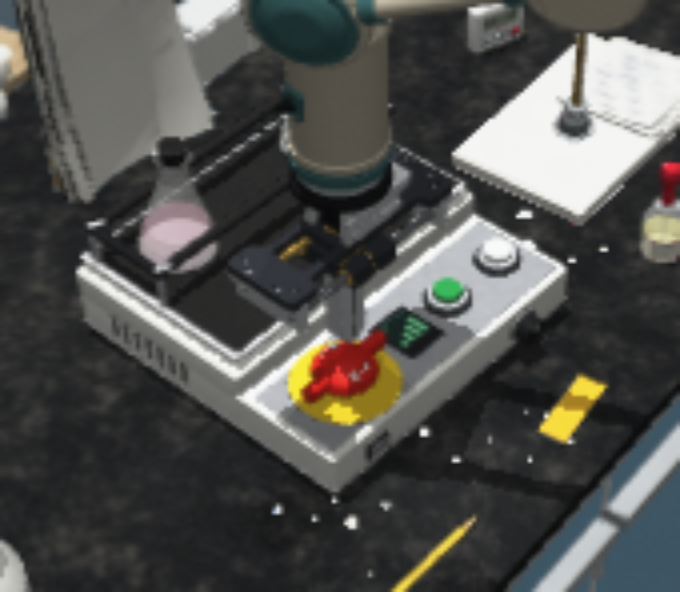

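The head now sits lower on the yellow disc: stop_top reads z≈0.096 against 0.107 before, and the wrist force is about 0. It is latched. Next, push the left wing.

```bash
python3 - <<'E'
from h import *
P=lambda a,b:S+a*f+b*u
r.move_l(at(P(-.040,.045),0.13),vel=0.1)
g=r.move_l(at(P(-.040,.045),0.083),vel=0.06,guard=6); st(f"down {g}")
for a in (-.02,-.008,0,.006,.011):
    g=r.move_l(at(P(a,.045),0.083),vel=0.03,guard=12); st(f"{a} {g}")
    if g: break
im=snap("scene","c_sc")
cv2.imwrite("pics/c_crop.png",cv2.cvtColor(cv2.resize(im[110:270,160:330],None,fx=4,fy=3.7),cv2.COLOR_RGB2BGR)[:600])
for t in ["stop_top","wing_left","wing_right"]:
    print(t,[(np.round(d["at"],3),round(d["score"],2)) for d in models.mark_of(t,"scene")[:2]])
E
```

```text
down False 10.35 [0.4565 0.2866 0.1082] [0.11 0.1  0.48]
-0.02 False 11.17 [0.476  0.2845 0.1079] [-0.27  0.68 -0.37]
-0.008 False 11.72 [0.4882 0.2835 0.108 ] [-0.86  1.59  0.12]
0 False 12.13 [0.4961 0.2827 0.1079] [-1.28  0.79  0.44]
0.006 False 12.48 [0.5021 0.2822 0.1079] [-1.37 -0.48 -0.08]
0.011 False 12.8 [0.5073 0.282  0.108 ] [-3.09  1.54 -0.29]
stop_top [(array([0.495, 0.238, 0.105]), 0.62)]
wing_left [(array([0.461, 0.21 , 0.097]), 0.61), (array([0.531, 0.274, 0.094]), 0.53)]
wing_right [(array([0.46 , 0.207, 0.094]), 0.65)]
```

View pics/c_crop.png

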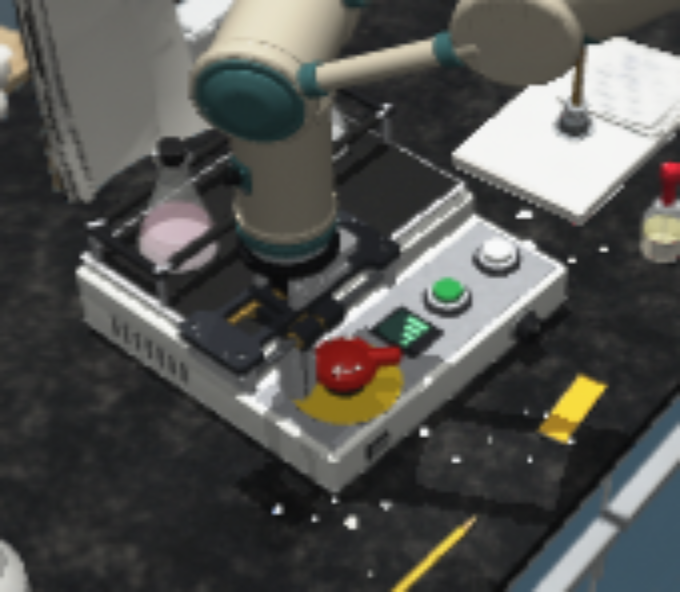

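The head has turned about 0.7 rad (right wing at (385,355)) and sprung out, with its top at z≈0.105. Now I'll let it turn back, lift the hand and check.

```bash
python3 - <<'E'
from h import *
P=lambda a,b:S+a*f+b*u
r.move_l(at(P(-.040,.045),0.083),vel=0.06); st()
r.move_l(at(P(-.040,.045),0.14),vel=0.1)
r.move_l(at(G,0.14),vel=0.12)
r.move_l(at(G,0.10),vel=0.06); st()
im=snap("scene","d_sc")
cv2.imwrite("pics/d_crop.png",cv2.cvtColor(cv2.resize(im[110:270,160:330],None,fx=4,fy=3.7),cv2.COLOR_RGB2BGR)[:600])
for t in ["stop_top","wing_left","wing_right","start_top","mode_top","shaker"]:
    print(t,[(np.round(d["at"],3),round(d["score"],2)) for d in models.mark_of(t,"scene")[:2]])
E
```

```text
14.0 [0.4567 0.2865 0.1081] [0.14 0.6  0.64]
 17.16 [0.4803 0.111  0.1251] [-0.39 -0.26  0.21]
stop_top [(array([0.495, 0.24 , 0.107]), 0.52)]
wing_left [(array([0.5  , 0.29 , 0.092]), 0.78)]
wing_right [(array([0.49 , 0.193, 0.096]), 0.78)]
start_top [(array([0.488, 0.108, 0.08 ]), 0.37)]
mode_top [(array([0.474, 0.046, 0.078]), 0.45)]
shaker [(array([0.587, 0.148, 0.001]), 0.91)]
```

View pics/d_crop.png

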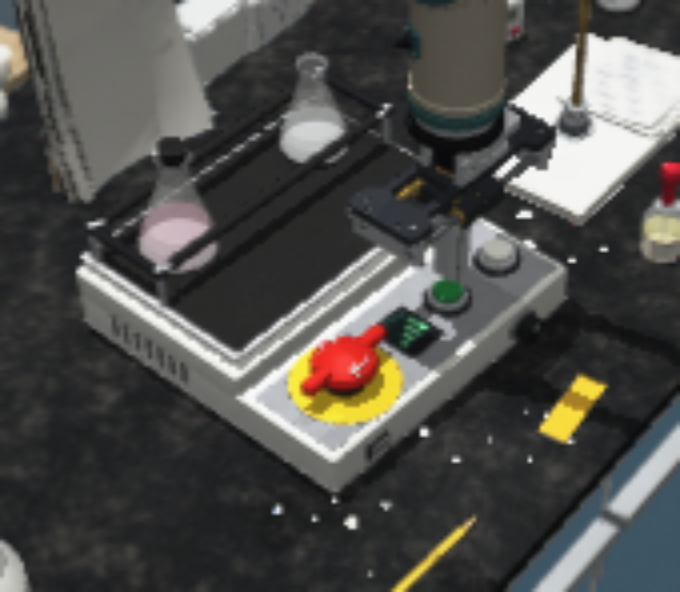

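The stop button is back at rest and out: wings are along the deck and its top is at z=0.107. The fingertips are above the green button at (448,292). Pressing start.

```bash
python3 - <<'E'
from h import *
G=np.array([0.4812,0.1105,0])
r.move_l(at(G,0.087),vel=0.05); st()
g=r.move_l(at(G,0.0745),vel=0.012,guard=11); st(f"press {g}")
r.hold(0.3); st("hold")
im=snap("scene","e_sc")
cv2.imwrite("pics/e_crop.png",cv2.cvtColor(cv2.resize(im[110:270,160:330],None,fx=4,fy=3.7),cv2.COLOR_RGB2BGR)[:600])
E
```

```text
17.92 [0.4809 0.1104 0.1114] [-0.82 -0.69  0.12]
press True 18.78 [0.4813 0.1105 0.1017] [-0.1   0.88  4.33]
hold 19.08 [0.4814 0.1105 0.1017] [-0.78  0.6   5.31]
```

View pics/e_crop.png

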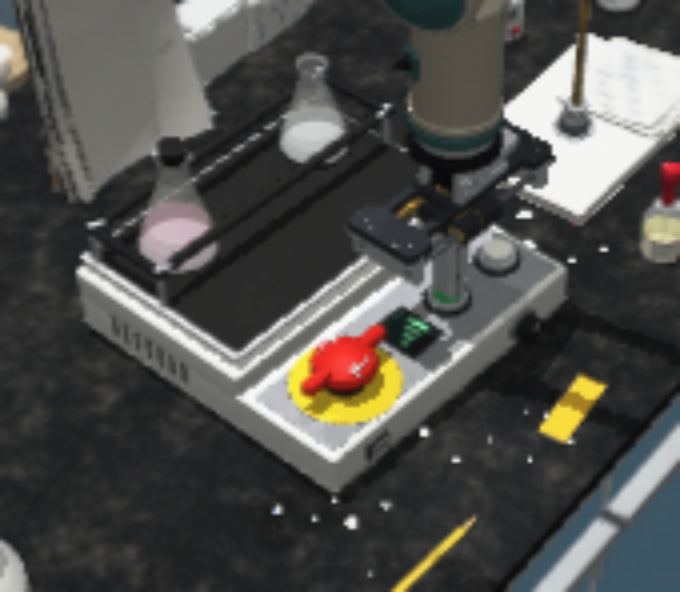

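The button is fully in: the tip is at z=0.0767 (about 6 mm of travel) with about 5 N, matching its rated full-press force. Releasing and moving clear.

```bash
python3 - <<'E'
from h import *
G=np.array([0.4812,0.1105,0])
r.move_l(at(G,0.10),vel=0.05); r.move_l(at(G,0.20),vel=0.12); 
r.hold(0.5); st()
im=snap("scene","f_sc"); 
cv2.imwrite("pics/f_crop.png",cv2.cvtColor(cv2.resize(im[110:270,160:330],None,fx=4,fy=3.7),cv2.COLOR_RGB2BGR)[:600])
for t in ["stop_top","wing_left","wing_right","start_top","mode_top","shaker","tray","flask_pink","strips","reagent","dropper"]:
    print(t,[(np.round(d["at"],3),round(d["score"],2)) for d in models.mark_of(t,"scene")[:1]])
E
```

```text
21.24 [0.4812 0.1105 0.2249] [-0.16  0.96 -0.18]
stop_top [(array([0.351, 0.343, 0.004]), 0.36)]
wing_left [(array([0.5  , 0.286, 0.094]), 0.81)]
wing_right [(array([0.489, 0.193, 0.095]), 0.59)]
start_top [(array([0.489, 0.11 , 0.08 ]), 0.47)]
mode_top [(array([0.475, 0.046, 0.081]), 0.58)]
shaker [(array([ 0.584,  0.149, -0.004]), 0.92)]
tray [(array([0.642, 0.148, 0.108]), 0.76)]
flask_pink [(array([0.678, 0.224, 0.103]), 0.81)]
strips [(array([0.345, 0.112, 0.001]), 0.45)]
reagent [(array([ 0.415,  0.529, -0.002]), 0.92)]
dropper [(array([ 0.399, -0.105,  0.   ]), 0.68)]
```

View pics/f_crop.png

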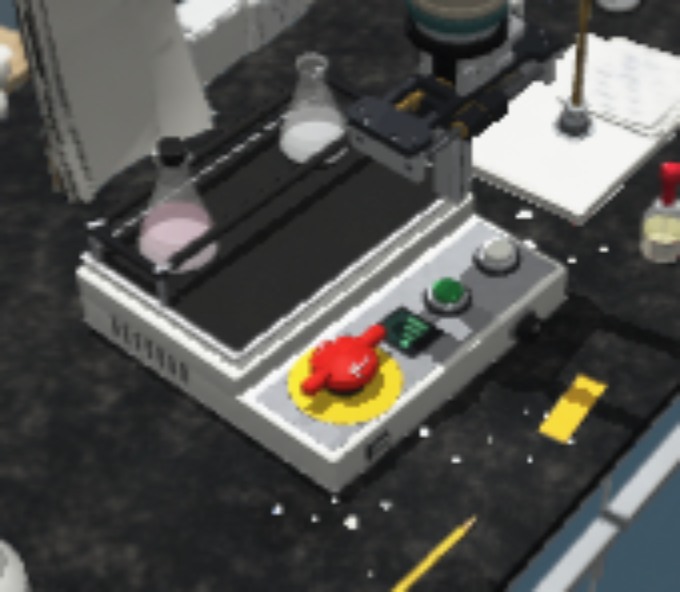

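Everything is out and unmoved and the hand is clear, so I'm handing in.

```bash
python3 -c "
from h import *
r.sign_off()"
```

```text
the job is handed in; nothing more can be done
```

The job is done and handed in at about 21 s of the 48 s allowed; sign-off gives no verdict.

- **Stop button:** I pressed it in with closed fingertips until the 13 N guard tripped. With the hand off it stayed latched: its top read z≈0.096 m, against 0.107 m when out.
- **Release:** Pushing the left wing clockwise sideways with no more than about 3 N sprang it out, with its top back at 0.105–0.107 m. It turned back to rest once I let go.
- **Start button:** I pressed the green button about 6 mm in, at about 5 N, and released it.

**Last checks:**
- The picture shows the stop button out, its wings at rest, and the green and white buttons out.
- The marked positions of the shaker, tray, pink flask, strips, reagent and dropper agree with the start readings to about 5 mm.
- The plain flask and pencil I checked by eye only. The stopper was not re-measured, but the arm never went near it.
- One reading disagreed: the last `stop_top` detection, at low score (0.36), landed on the pencil. I disregarded it, because both wing marks read at the button-out height (z≈0.095 m).

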